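# Close the long laser's beam shutter

### The arm

A 6-joint arm with a two-finger parallel gripper is mounted at the origin on the work surface. World frame = base frame: x ahead of the robot, y to its left, z up, the work surface at z = 0. Lengths are in mm, angles in degrees, forces in N, time in s.
With the tool pointing down it reaches from about 400 to 825 mm from the base axis. Payload 7 kg.
Tool frame: the origin (TCP) lies at the centre of the arm's flange, where the gripper is bolted on; the fingertips stand 173 mm ahead of it and the grasp point (between the pads) lies 155 mm ahead of it; z points along the fingers, y is the line along which they close (so a half turn about z gives the same grasp; the last joint's range is limited). The gripper opens to 85 mm and grips with 20 to 120 N. Pads are 22 mm wide; open, the fingers measure 114 mm over their backs; the gripper's body (76 mm by 85 mm) begins 54 mm behind the grasp point. The pads swing forward as they close: fully open they stand 13 mm farther back than shut.
Start: joints at [-54.139, 20.546, 0.682, 0, -70.136, -16.507], TCP at [223.676, -636.84, 404.702] pointing down, gripper open.
Joint ranges: [-176.03, 176.03], [-82.01, 121.73], [-58.28, 71.71], [-173.87, 95.51], [-174.79, -0.11], [-173.66, 173.66]. Speed limits (degrees/s): [136.94, 136.94, 172.46, 180, 180, 180].

### API

Orientations are given as [roll, pitch, yaw] about the fixed x, y, z axes, in that order (R = Rz(yaw) Ry(pitch) Rx(roll)).
In Python, from station import * gives the robot as it stands. The module is installed in compiled form; this text tells all that it offers.
- The arm moves only by the tool arm_command, never from a script. Its arguments are lists of equal length, an entry for each row: "fingers": the closure, from 0 (fully open) to 1 (shut); "xyz": the shift along the tool's x, y, z in m, a list of three; "twist": the turn, a rotation vector about the tool's x, y, z in rad, a list of three. In form: {"fingers": [fingers, ...], "xyz": [[dx, dy, dz], ...], "twist": [[rx, ry, rz], ...]}. A call has exactly 10 rows; each row shifts and turns the commanded pose from where the row before left it, along the tool's axes as they then stand; what a row does not reach is not made up. A row lasts 1/8 s, in which the tool goes at most 62.5 mm and 10.7 degrees, less where a joint would pass 70% of its speed; a pose out of reach is approached as far as the arm can. A call is refused whole if a number of a shift passes 0.0625 or a number of a turn 0.188, either way. A call with a gripper value outside its range is refused whole. The fingers move at their own pace and stop on an object; the grip force is fixed at half the most. Time passes only in rows, so rows that do not move let the fingers close, or fill a call up. It gives the time, the measured TCP pose, the force, the opening and the grip force at its end, in the units of the state.
- sense(): the state, without advancing time (a new reading comes with each control period).
- capture(name): name is "side" or "top" or "wrist"; returns (picture, depth): 400x640x3 uint8, red, green, blue; 400x640 float32, mm along the optical axis (not along the pixel's ray), 0 where there is no reading.
- get_calibration(name): a dict with "fx", "fy", "cx", "cy" (pixels), "k1" (the pictures are not rectified: a ray, as slopes to the right and down, at radius r is drawn at 1 + k1 r^2 times it, then the intrinsics apply), "extrinsics" (4x4, takes a point from world to camera coordinates); the wrist camera has in their place "tool_from_camera" (4x4, takes a point from camera to tool coordinates, whose origin is the TCP and whose axes are the flange's). Camera axes: x right, y down, z forward; pixel columns grow to the right and rows downward; lengths in mm; the calibration is good to about 2 mm. A picture is of the moment at which its call begins: read the wrist's pose just before it. get_calibration takes no time and is no camera call.
- close_job(): hands the job in; it is judged then, once.
Trained networks look in the newest picture that a camera, given by its name, has taken for a name from the list of things; names that differ only in an ending like _2 or _b are one class to them, and where a whole thing is asked for, a point or a joint stands for the part that bears it (a point fixed in the world has none). Each returns a list of dicts, best first, with "p" (0 to 1); they miss things now and then, are a little off and sometimes report something else, mostly with a low value. They report only what shows in the picture. A call takes as long as a camera call.
- search_frame(query, camera): "point" ([x, y, z] in mm, in the coordinates of the camera as it stood for that picture, good to about 4 mm: the middle of the surface that is visible of it).
The state is a dict: "time": time; "joints": joint angles; "dq": joint speeds; "tau": joint torques, N m; "tool_pos": TCP position; "orientation": TCP orientation; "wrist_force": force on the tool from outside, world axes, zero at the start; "ft_torque": the same for the moment, N m; "width": finger opening in mm; "grasp_force": force on a finger pad.
Only numpy, scipy, OpenCV 4.12 (cv2) and the standard library are available. Lean on these libraries where they do the work, as an engineer would, in place of code of your own. Each camera call takes 0.05 s, during which the arm holds its last target. There are 200 camera calls.

### The job

Before anyone changes the optics on this bench, close the beam shutter of the long, smooth-topped laser head: put a fingertip into the recessed slot on its top and slide the small flush tab to the robot's left, all the way to the end of its travel, so that the shutter blade covers the beam aperture. Leave the shutter of the short laser with the cooling fins open as it is, and take the hand away.

Things in the scene. Friction and masses are not known exactly. Their poses are not given: they have to be found in the camera images.
- long_laser: Long laser head: fixed dark box, smooth top 80 mm up, 120 wide (y), x -150 (rear) to +50 mm (front). A loose lens cap may lie on its rear. Origin: on the table under the slot's centre; z up, x along the beam (away from the robot within 0.35 rad), y to the robot's left. Slot in the top: x -18 to 18, y -46 to 46, 12 mm deep. Front: 12 mm aperture at y 0, 45 up, and the shutter blade, 32 wide.
- long_shutter (a joint): Tab in the long laser's slot, in m along +y: 0 = open (starts at 0 to 0.006), 0.030 = closed, at its stop. Tab: aluminium, 22 (x) by 14 mm (y), fills the slot's depth, top flush with the case; centre at x 0, y 7 mm + this value. Up to 46 mm of slot is free on its -y side: shut fingertips fit in there and push it. About 2 N friction, no spring; it carries the blade across the aperture.
- short_laser: Short laser head, to be left alone: same kind of box, with the same slot, tab, blade, origin and axes, beside the long one (left or right), but only 135 mm long (x -85 to +50) and with seven upright aluminium cooling fins, up to 94 mm above the table, on the rear of its top.
- short_shutter (a joint): Tab in the short laser's slot, in m, same meaning: 0 = open (starts at 0 to 0.004), 0.030 = closed. It must stay open.

How it is judged:
By the outcome, as a careful person would: the job done as asked, in the order asked, and still so for the second after the job is handed in, with the robot touching nothing.
It also fails if it takes over 29 s, if anything falls off the work surface, if the arm or the gripper's body presses on something with over 40 N, if the wrist force passes 120 N, or if a joint passes its speed limit or range.

## Working session

There is one attempt and no reset: what is moved stays moved. The work goes in short steps, Python scripts to look and compute and a tool call to move; the robot and the scene stay as the last step left them, time stands still between calls to the robot, and variables do not carry over. Pictures are saved under pics/ and viewed, at most 10 in all, crops included, and the job is handed in when it is done.

Besides the shell and the picture viewer there is one more tool, called after "Request:" by a JSON object that holds its "fn" and its "kwargs", one argument or row to a line. arm_command: Moves the arm, as the interface text tells. Its arguments: {"type":"object","properties":{"fingers":{"type":"array","items":{"type":"number"}},"xyz":{"type":"array","items":{"type":"array","items":{"type":"number"}}},"twist":{"type":"array","items":{"type":"array","items":{"type":"number"}}}},"required":["fingers","xyz","twist"]}

```bash
mkdir -p pics; cat > h.py <<'E'
from station import *
import numpy as np, cv2
from scipy.spatial.transform import Rotation as R
def T_tool():
    s=sense(); T=np.eye(4); T[:3,:3]=R.from_euler('xyz',s['orientation'],degrees=True).as_matrix(); T[:3,3]=s['tool_pos']; return T
def W_from_cam(n):
    c=get_calibration(n)
    return T_tool()@np.array(c['tool_from_camera']) if n=='wrist' else np.linalg.inv(np.array(c['extrinsics']))
def cloud(n,depth,M):
    c=get_calibration(n); h,w=depth.shape
    u,v=np.meshgrid(np.arange(w),np.arange(h))
    K=np.array([[c['fx'],0,c['cx']],[0,c['fy'],c['cy']],[0,0,1.]])
    p=cv2.undistortPoints(np.stack([u,v],-1).reshape(-1,1,2).astype(float),K,np.array([c['k1'],0,0,0.])).reshape(h,w,2)
    P=np.concatenate([p*depth[...,None],depth[...,None]],-1)
    return P@M[:3,:3].T+M[:3,3]
E
python3 - <<'E'
from h import *
print(sense())
for n in ['top','side']:
    M=W_from_cam(n); im,d=capture(n); cv2.imwrite(f'pics/{n}1.png',im[...,::-1]); np.save(n+'.npy',d)
    for q in ['long_laser','short_laser','long_shutter','short_shutter']:
        for r in search_frame(q,n)[:3]: print(n,q,round(r['p'],2),(M@np.r_[r['point'],1])[:3].round(0))
print(np.array(get_calibration('wrist')['tool_from_camera']).round(2))
E
```

```text
{'time': 0.0, 'joints': array([-5.41386779e+01,  2.05921324e+01,  6.32998262e-01, -2.12714958e-02,
       -7.01345824e+01, -1.65061937e+01]), 'dq': array([ 0.07361332, -0.02808654,  0.04943074, -0.0376662 ,  0.00054746,
       -0.03568301]), 'tau': array([-2.10348444e-03, -5.83324134e+01,  2.93418199e+01,  6.93631813e+00,
       -5.99437175e-03, -2.38203722e-05]), 'tool_pos': array([ 223.6401168 , -636.66832969,  403.74604602]), 'orientation': array([ 1.79904464e+02, -7.45712040e-03, -1.60652110e+02]), 'wrist_force': array([-0.10970148, -0.37018513,  0.38783552]), 'ft_torque': array([-0.01152642,  0.02939579, -0.0211041 ]), 'grasp_force': 0.0, 'width': 85.17323480770602}
top long_laser 0.92 [510. 212.  76.]
top short_laser 0.97 [ 511. -233.   81.]
top long_shutter 0.65 [558. 227.  78.]
top short_shutter 0.56 [ 531. -238.   80.]
side long_laser 0.62 [494. 187.  67.]
side short_laser 0.63 [ 488. -268.   77.]
side short_laser 0.63 [493. 184.  66.]
side long_shutter 0.59 [558. 220.  82.]
side short_shutter 0.65 [ 527. -243.   80.]
[[-0.000e+00 -9.600e-01 -2.700e-01  6.869e+01]
 [ 1.000e+00 -0.000e+00 -0.000e+00 -1.000e-02]
 [ 0.000e+00 -2.700e-01  9.600e-01  3.079e+01]
 [ 0.000e+00  0.000e+00  0.000e+00  1.000e+00]]
```

View pics/top1.png

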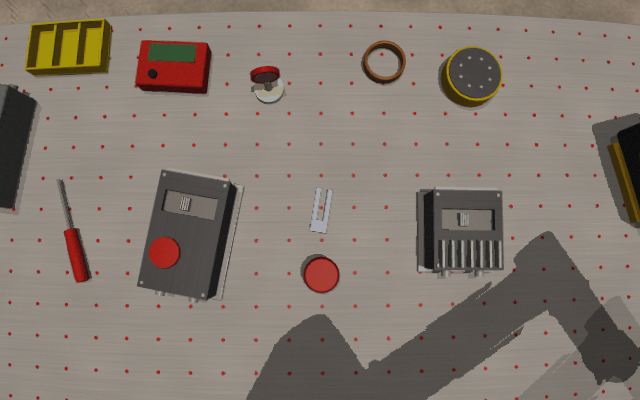

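The top view shows the long laser at left (~(188,235) px) with its slot at ~(190,205), the tab at ~(185,203) and a red cap on the rear. The short finned laser is at right (460,230).

```bash
python3 - <<'E'
from h import *
d=np.load('top.npy'); P=cloud('top',d,W_from_cam('top'))
m=(d>0)&(P[...,2]>72)&(P[...,2]<88)&(np.hypot(P[...,0]-510,P[...,1]-212)<150)
print(np.median(P[m],0))
r=cv2.minAreaRect(P[m][:,:2].astype(np.float32)); b=cv2.boxPoints(r); print(r,b)
for uv in [(163,191),(216,197),(214,220),(161,211),(180,203),(190,204)]: print(uv,P[uv[1],uv[0]].round(1))
s=P[190:220,165:214].reshape(-1,3); s=s[(s[:,2]>55)&(s[:,2]<73)]; print(len(s),cv2.minAreaRect(s[:,:2].astype(np.float32)))
im=cv2.imread('pics/top1.png')[160:310,120:260]; cv2.imwrite('pics/c.png',cv2.resize(im,None,fx=4,fy=4,interpolation=2))
E
```

```text
[500.45100398 229.05852781  79.05039484]
((510.556884765625, 231.4045867919922), (122.14374542236328, 206.78817749023438), 79.426025390625) [[397.71158 190.3431 ]
 [600.9882  152.39647]
 [623.4022  272.46606]
 [420.12555 310.41272]]
(163, 191) [579.5 267.3  79.8]
(216, 197) [568.8 176.9  78.6]
(214, 220) [530.3 179.5  78.7]
(161, 211) [545.8 270.   78.6]
(180, 203) [560.1 240.8  69.2]
(190, 204) [558.1 222.9  71.1]
931 ((557.7936401367188, 224.23709106445312), (88.66556549072266, 36.1901969909668), 79.07180786132812)
```

View pics/c.png

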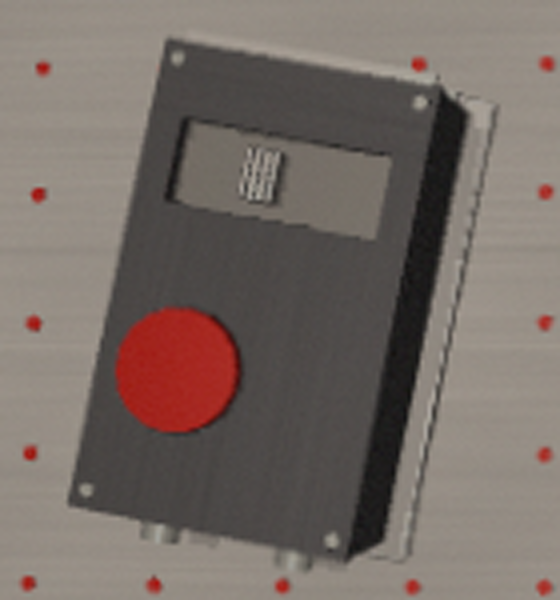

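Request:
{"fn": "arm_command", "kwargs": {
  "fingers": [1,1,1,1,1,1,1,1,1,1],
  "xyz": [
    [-0.0295,0.034,0],
    [-0.0295,0.034,0],
    [-0.0295,0.034,0],
    [-0.0295,0.034,0],
    [-0.0295,0.034,0],
    [-0.0295,0.034,0],
    [-0.0295,0.034,0],
    [-0.0295,0.034,0],
    [-0.0295,0.034,0],
    [-0.0295,0.034,0]
  ],
  "twist": [
    [0,0,0],
    [0,0,0],
    [0,0,0],
    [0,0,0],
    [0,0,0],
    [0,0,0],
    [0,0,0],
    [0,0,0],
    [0,0,0],
    [0,0,0]
  ]
}}

```text
time: 1.75
tool_pos: [389.5, -216.9, 405.1]
orientation: [-180.0, 0.1, -160.6]
wrist_force: [1.2, 0.4, 0.6]
width: -0.1
grasp_force: 0.0
```

Request:
{"fn": "arm_command", "kwargs": {
  "fingers": [1,1,1,1,1,1,1,1,1,1],
  "xyz": [
    [-0.0295,0.034,0],
    [-0.0295,0.034,0],
    [-0.0295,0.034,0],
    [-0.0295,0.034,0],
    [-0.0295,0.034,0],
    [-0.0295,0.034,0],
    [-0.0295,0.034,0],
    [-0.0295,0.034,0],
    [-0.0295,0.034,0],
    [-0.0295,0.034,0]
  ],
  "twist": [
    [0,0,0],
    [0,0,0],
    [0,0,0],
    [0,0,0],
    [0,0,0],
    [0,0,0],
    [0,0,0],
    [0,0,0],
    [0,0,0],
    [0,0,0]
  ]
}}

```text
time: 3.0
tool_pos: [555.3, 201.7, 404.9]
orientation: [180.0, 0.0, -160.6]
wrist_force: [0.3, -0.2, 0.0]
width: 0.1
grasp_force: 0.0
```

Request:
{"fn": "arm_command", "kwargs": {
  "fingers": [1,1,1,1,1,1,1,1,1,1],
  "xyz": [
    [0,0,0.01],
    [0,0,0.01],
    [0,0,0.01],
    [0,0,0.01],
    [0,0,0.01],
    [0,0,0],
    [0,0,0],
    [0,0,0],
    [0,0,0],
    [0,0,0]
  ],
  "twist": [
    [0,0,0.1047],
    [0,0,0.1047],
    [0,0,0.1047],
    [0,0,0.1047],
    [0,0,0.1047],
    [0,0,0],
    [0,0,0],
    [0,0,0],
    [0,0,0],
    [0,0,0]
  ]
}}

```text
time: 4.25
tool_pos: [555.0, 200.3, 354.9]
orientation: [180.0, 0.0, 169.4]
wrist_force: [-0.4, 0.1, -1.0]
width: 0.2
grasp_force: 0.0
```

```bash
python3 - <<'E'
from h import *
s=sense();print(s['time'],s['tool_pos'],s['orientation'],s['joints'],s['width'])
M=W_from_cam('wrist'); im,d=capture('wrist'); cv2.imwrite('pics/w1.png',im[...,::-1]); np.save('w.npy',d); np.save('M.npy',M)
for q in ['long_laser','long_shutter']:
    for r in search_frame(q,'wrist')[:3]: print(q,round(r['p'],2),(M@np.r_[r['point'],1])[:3].round(1))
P=cloud('wrist',d,M); yaw=np.radians(-10.7); o=np.array([559,223.])
L=(P[...,:2]-o)@np.array([[np.cos(yaw),-np.sin(yaw)],[np.sin(yaw),np.cos(yaw)]])
m=(d>0)&(P[...,2]>58)&(P[...,2]<75)&(abs(L[...,0])<30)&(abs(L[...,1])<55)
print(m.sum(),np.median(P[m],0)); r=cv2.minAreaRect(P[m][:,:2].astype(np.float32));print(r)
print(np.percentile(L[m],[0.5,1,2,98,99,99.5],axis=0).round(1).T)
E
```

```text
4.25 [554.98775029 200.2723081  354.91417451] [1.79985474e+02 1.52180943e-02 1.69379476e+02] [ 3.88133228e+01  1.47338660e+01 -1.44150535e+01  2.42075203e-03
 -6.08301489e+01 -1.39435024e+02] 0.18107797465910863
long_laser 0.69 [521.3 227.6  80.8]
long_laser 0.64 [560.2 229.4  81.7]
long_shutter 0.97 [559.5 231.6  85.4]
5102 [560.64451101 217.07792553  68.77004503]
((560.193603515625, 221.68984985351562), (92.73685455322266, 35.007713317871094), 79.30158233642578)
[[-14.8 -14.7 -14.6  18.5  18.6  18.7]
 [-47.3 -47.  -46.2  44.6  44.8  44.9]]
```

View pics/w1.png

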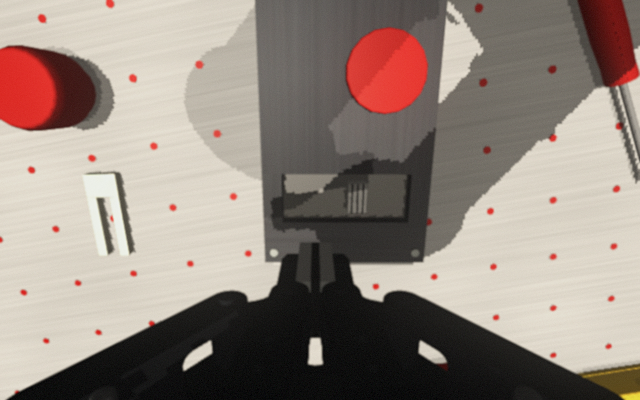

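The wrist view shows the slot at ~(345,197) px and the tab at (357,197), with the shut fingers over the slot's free side. This agrees with the estimate: the TCP is at about x 0, y -22 in the laser's frame.

Request:
{"fn": "arm_command", "kwargs": {
  "fingers": [1,1,1,1,1,1,1,1,1,1],
  "xyz": [
    [0,0,0.02],
    [0,0,0.02],
    [0,0,0.02],
    [0,0,0.02],
    [0,0,0.014],
    [0,0,0.003],
    [0,0,0.002],
    [0,0,0.002],
    [0,0,0.001],
    [0,0,0]
  ],
  "twist": [
    [0,0,0],
    [0,0,0],
    [0,0,0],
    [0,0,0],
    [0,0,0],
    [0,0,0],
    [0,0,0],
    [0,0,0],
    [0,0,0],
    [0,0,0]
  ]
}}

```text
time: 5.65
tool_pos: [555.0, 200.3, 252.9]
orientation: [180.0, 0.0, 169.4]
wrist_force: [0.2, 0.7, -0.4]
width: 0.0
grasp_force: 0.0
```

Request:
{"fn": "arm_command", "kwargs": {
  "fingers": [1,1,1,1,1,1,1,1,1,1],
  "xyz": [
    [0,0,0.001],
    [0,0,0.001],
    [0,0,0.001],
    [0,0,0.001],
    [0,0,0.001],
    [0,0,0.001],
    [0,0,0.001],
    [0,0,0.0005],
    [0,0,0],
    [0,0,0]
  ],
  "twist": [
    [0,0,0],
    [0,0,0],
    [0,0,0],
    [0,0,0],
    [0,0,0],
    [0,0,0],
    [0,0,0],
    [0,0,0],
    [0,0,0],
    [0,0,0]
  ]
}}

```text
time: 6.9
tool_pos: [555.0, 200.3, 245.2]
orientation: [180.0, -0.0, 169.4]
wrist_force: [-0.6, 0.3, -0.2]
width: -0.1
grasp_force: 0.0
```

Request:
{"fn": "arm_command", "kwargs": {
  "fingers": [1,1,1,1,1,1,1,1,1,1],
  "xyz": [
    [0,0.004,0],
    [0,0.004,0],
    [0,0.004,0],
    [0,0.004,0],
    [0,0.004,0],
    [0,0.004,0],
    [0,0.004,0],
    [0,0.003,0],
    [0,0.002,0],
    [0,0.001,0]
  ],
  "twist": [
    [0,0,0],
    [0,0,0],
    [0,0,0],
    [0,0,0],
    [0,0,0],
    [0,0,0],
    [0,0,0],
    [0,0,0],
    [0,0,0],
    [0,0,0]
  ]
}}

```text
time: 8.15
tool_pos: [561.3, 233.8, 245.2]
orientation: [180.0, -0.0, 169.4]
wrist_force: [0.1, -2.3, 1.0]
width: 0.2
grasp_force: 1.0
```

Pushing the tab at about 2 N. Next I creep to the stop.

Request:
{"fn": "arm_command", "kwargs": {
  "fingers": [1,1,1,1,1,1,1,1,1,1],
  "xyz": [
    [0,0.001,0],
    [0,0.001,0],
    [0,0.001,0],
    [0,0.0005,0],
    [0,0.0005,0],
    [0,0,0],
    [0,0,0],
    [0,0,0],
    [0,0,0],
    [0,0,0]
  ],
  "twist": [
    [0,0,0],
    [0,0,0],
    [0,0,0],
    [0,0,0],
    [0,0,0],
    [0,0,0],
    [0,0,0],
    [0,0,0],
    [0,0,0],
    [0,0,0]
  ]
}}

```text
time: 9.4
tool_pos: [562.0, 237.6, 245.2]
orientation: [180.0, 0.0, 169.4]
wrist_force: [-0.2, -2.3, 0.6]
width: -0.2
grasp_force: 0.7
```

Request:
{"fn": "arm_command", "kwargs": {
  "fingers": [1,1,1,1,1,1,1,1,1,1],
  "xyz": [
    [0,0.0005,0],
    [0,0.0005,0],
    [0,0.0005,0],
    [0,0.0005,0],
    [0,0,0],
    [0,0,0],
    [0,0,0],
    [0,0,0],
    [0,0,0],
    [0,0,0]
  ],
  "twist": [
    [0,0,0],
    [0,0,0],
    [0,0,0],
    [0,0,0],
    [0,0,0],
    [0,0,0],
    [0,0,0],
    [0,0,0],
    [0,0,0],
    [0,0,0]
  ]
}}

```text
time: 10.65
tool_pos: [562.4, 239.6, 245.2]
orientation: [180.0, 0.0, 169.4]
wrist_force: [1.0, -2.0, 0.0]
width: -0.0
grasp_force: 0.9
```

Request:
{"fn": "arm_command", "kwargs": {
  "fingers": [1,1,1,1,1,1,1,1,1,1],
  "xyz": [
    [0,0.0005,0],
    [0,0.0005,0],
    [0,0.0005,0],
    [0,0.0005,0],
    [0,0.0005,0],
    [0,0.0005,0],
    [0,0,0],
    [0,0,0],
    [0,0,0],
    [0,0,0]
  ],
  "twist": [
    [0,0,0],
    [0,0,0],
    [0,0,0],
    [0,0,0],
    [0,0,0],
    [0,0,0],
    [0,0,0],
    [0,0,0],
    [0,0,0],
    [0,0,0]
  ]
}}

```text
time: 11.9
tool_pos: [562.7, 240.7, 245.1]
orientation: [-179.8, -0.1, 169.3]
wrist_force: [1.7, -11.4, 3.2]
width: -0.0
grasp_force: 5.5
```

```bash
python3 - <<'E'
from h import *
im,d=capture('wrist'); cv2.imwrite('pics/w2.png',im[...,::-1]); print(sense()['wrist_force'])
im,d=capture('top'); cv2.imwrite('pics/t2.png',cv2.resize(im[150:310,120:270,::-1],None,fx=3,fy=3))
E
```

```text
[  1.9945675  -10.75211232   3.07043666]
```

View pics/w2.png

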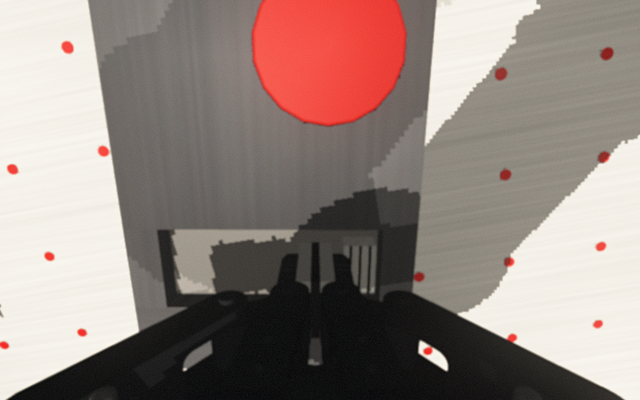

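The wrist view shows the tab at ~(360,265) px, right against the slot's left end (~380), and the force rose to 11 N with motion stopped, so it is at the stop. I back off and lift.

Request:
{"fn": "arm_command", "kwargs": {
  "fingers": [1,1,1,1,1,1,1,1,1,1],
  "xyz": [
    [0,-0.003,0],
    [0,-0.004,0],
    [0,0,0],
    [0,0,-0.01],
    [0,0,-0.02],
    [0,0,-0.03],
    [0,0,-0.03],
    [0,0,-0.03],
    [0,0,-0.02],
    [0,0,0]
  ],
  "twist": [
    [0,0,0],
    [0,0,0],
    [0,0,0],
    [0,0,0],
    [0,0,0],
    [0,0,0],
    [0,0,0],
    [0,0,0],
    [0,0,0],
    [0,0,0]
  ]
}}

```text
time: 13.25
tool_pos: [561.9, 236.0, 387.8]
orientation: [179.8, 0.2, 169.4]
wrist_force: [-0.7, -0.2, -0.4]
width: -0.3
grasp_force: 0.0
```

Request:
{"fn": "arm_command", "kwargs": {
  "fingers": [1,1,1,1,1,1,1,1,1,1],
  "xyz": [
    [0.02,0,-0.005],
    [0.02,0,-0.005],
    [0.02,0,-0.005],
    [0.02,0,-0.005],
    [0.01,0,0],
    [0,0,0],
    [0,0,0],
    [0,0,0],
    [0,0,0],
    [0,0,0]
  ],
  "twist": [
    [0,0,0],
    [0,0,0],
    [0,0,0],
    [0,0,0],
    [0,0,0],
    [0,0,0],
    [0,0,0],
    [0,0,0],
    [0,0,0],
    [0,0,0]
  ]
}}

```text
time: 14.5
tool_pos: [473.4, 252.2, 405.0]
orientation: [-180.0, -0.0, 169.3]
wrist_force: [-0.7, 0.9, -0.8]
width: 0.2
grasp_force: 0.0
```

```bash
python3 - <<'E'
from h import *
print(sense()['time'])
M=W_from_cam('wrist'); im,d=capture('wrist'); cv2.imwrite('pics/w3.png',im[...,::-1])
for r in search_frame('long_shutter','wrist')[:2]: print(r['p'],(M@np.r_[r['point'],1])[:3])
im,d=capture('top'); cv2.imwrite('pics/t3.png',im[...,::-1])
E
```

```text
14.5
```

View pics/w3.png

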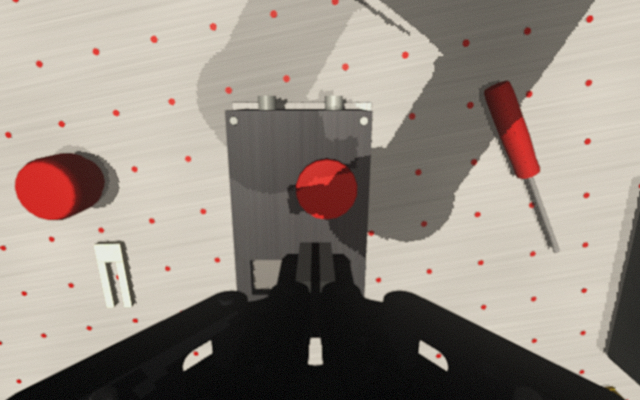

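View pics/t3.png

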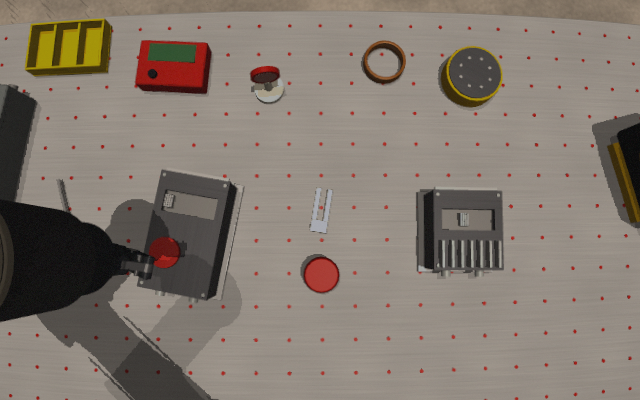

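In the wrist view the hand hides the tab. The top view shows the long laser's tab at the slot's left end (168,200), the cap undisturbed, the short laser's tab unchanged at (463,219), and the hand clear above.

```bash
python3 -c "
from station import *
print(close_job())"
```

```text
the job is handed in; nothing more can be done
None
```

The long laser's shutter tab is slid left to its stop, the short laser's shutter was left open, the hand is clear, and the job was handed in at about 14.5 s; I judged the shutter closed from the tab's position and the force at the stop, and did not look at the blade or aperture directly.

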